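# Pile the oak spice ledges head to tail on the baking sheet

## Robot

A 7-joint arm with a two-finger parallel gripper is mounted at the origin on the work surface. World frame = base frame: x ahead of the robot, y to its left, z up, the work surface at z = 0. Lengths are in m, angles in rad, forces in N, time in s.
With the tool pointing down it reaches from about 0.4 to 0.875 m from the base axis. Payload 19.3 kg.
Tool frame: the origin (TCP) lies at the very end of the fingers, on their centre line; the grasp point (between the pads) lies 19 mm behind it; z points along the fingers, y is the direction in which the jaws open and shut (so a half turn about z gives the same grasp; the last joint's range is limited). The gripper opens to 85 mm and grips with 20 to 120 N. Pads are 22 mm wide; open, the fingers measure 114 mm over their backs; the gripper's body (76 mm by 85 mm) begins 54 mm behind the grasp point. The pads swing forward as they close: fully open they stand 13 mm farther back than shut.
Start: joints at [-1.404, 0.521, -0.036, 1.599, 0.021, 1.021, -0.113], TCP at [0.147, 0.608, 0.231] pointing down, gripper open.
Joint ranges: [-2.91, 2.91], [-0.3, 2.13], [-1.5, 1.42], [0.17, 2.43], [-1.26, 4.41], [0.16, 1.93], [-2.52, 2.52]. Speed limits (rad/s): [1.89, 1.89, 2.39, 2.39, 3.01, 3.01, 3.01].

## Interface

Orientations are given as [roll, pitch, yaw] about the fixed x, y, z axes, in that order (R = Rz(yaw) Ry(pitch) Rx(roll)).
In Python, from workcell import bot, vision, job_done gives the robot as it stands.
- The arm moves only by the tool arm_command, never from a script. Its arguments are lists of equal length, an entry for each row: "gripper": the finger opening in cm, from 0 to 8.54; "slide": the shift along the tool's x, y, z in cm, a list of three; "turn": the turn, a rotation vector about the tool's x, y, z in degrees, a list of three. A call has 1 to 5 rows; each row is the pose to reach, as a shift and turn from the pose commanded when the call began, along the tool's axes at that moment; what a row does not reach only later rows make up. A row lasts 1/8 s, in which the tool goes at most 62.5 mm and 10.7 degrees, less where a joint would pass 70% of its speed; a pose out of reach is approached as far as the arm can. A call with a gripper value outside its range is refused whole. The fingers move at their own pace and stop on an object; "force" is the grip in N (left out, the last holds). Time passes only in rows, so rows that repeat a pose let the fingers close. It gives the time, the measured TCP pose, the force and the opening at its end, in the units of the state.
- bot.observe(): the state, without advancing time (a new reading comes with each control period).
- vision.grab_frame(name): name is "side" or "top"; returns the picture (384x512x3 uint8, blue, green, red); there is no depth.
- vision.camera_model(name): a dict with "mtx" (3x3 intrinsics, pixels), "T" (4x4, takes a point from camera to world coordinates). Camera axes: x right, y down, z forward; pixel columns grow to the right and rows downward; lengths in m; the calibration is good to about 2 mm. A picture is of the moment at which its call begins. camera_model takes no time and is no camera call.
- job_done(): hands the job in, once; it reports no verdict.
The state is a dict: "clock": time; "qpos": joint angles; "qd": joint speeds; "joint_efforts": joint torques, N m; "position": TCP position; "tool_rot": TCP orientation; "force": force on the tool from outside, world axes, zero at the start; "moment": the same for the moment, N m; "grip_width": finger opening in m.
Only numpy, scipy, OpenCV 4.12 (cv2) and the standard library are available. Lean on these libraries where they do the work, as an engineer would, in place of code of your own. Each camera call takes 0.05 s, during which the arm holds its last target. There are 200 camera calls.

## Task

Pile the other two L-shaped oak spice ledges, in either order, on the one that already lies on the baking sheet, so the tray can be carried out to the patio for oiling: boards down and rails up, each with its rail at the opposite end from the one beneath so the pile stays balanced, pushed up snug against the rail of the ledge beneath and with its sides in line. One ledge stands on end and has to be tipped down onto its board first; do not shove the bottom ledge along the sheet, and leave the bowl, fork, mould and carousel as they are.

Things in the scene. Friction and masses are not known exactly. Their poses are not given: they have to be found in the camera images.
- ledge_a: Bottom ledge, lying on the sheet at any yaw, board down, rail up. Oak, L-shaped from the end: board 100 (x) by 110 (y) by 20 mm thick, x, y from -50, -55 to 50, 55, z 0 to 20; back rail along one side, x 30 to 50, rising to z 38. Origin: centre of the board's underside; x to the rail, y along it, z up on the rail's side. 0.13 to 0.25 kg, loose. 
- ledge_b: A ledge lying on the counter at any yaw, board down, rail up (its place may be swapped with that of ledge_c). Same size, shape and frame as ledge_a.
- ledge_c: Same as ledge_a in size and frame, but standing on the counter on its 110 by 38 mm back face, board upright, 100 mm tall: x points down, z level, towards the robot within 0.25 rad (rail side faces the robot). Pushed near its top on the rail side it tips away from the robot over its lower edge and falls flat on its board, rail up; 100 mm of counter is free there.
- ledge_a_rail (a point): Middle of the top of ledge_a's back rail (x = +40, y = 0, z = +38 mm in the ledge's frame).
- ledge_b_rail (a point): Middle of the top of ledge_b's back rail (x = +40, y = 0, z = +38 mm in the ledge's frame).
- ledge_c_rail (a point): Middle of the top of ledge_c's back rail (x = +40, y = 0, z = +38 mm in the ledge's frame).
- sheet: Aluminium baking sheet, 330 (x) by 240 (y) mm, floor 3 mm thick, rim 17 mm high all round. Does not move. Origin: centre of its underside.
- bowl: Glass mixing bowl turned upside down, 190 mm across, 85 mm high. Bystander. Origin: centre of the rim on the counter.
- fork: Stainless fork lying along its x, 190 mm long. Bystander. Origin near its middle, on the counter.
- mould: Green plastic folding empanada mould, opened flat, 128 mm across with a thumb tab on either side, 17 mm high. Bystander. Origin: its centre, on the counter.
- carousel_knob (a point): Top of the knob of the spice carousel, on its upright axis, 252 mm above the counter; below it three round shelves of jars, 168 mm across, turn together with the knob. Bystander.
- carousel (a joint): Angle of the carousel's shelves (rad), 0 at the start; they turn easily.
Not all that is in view belongs to the job. Leave any purple or white look-alike of the ledge_c alone. Leave any green look-alike of the ledge_a alone.

How it is judged:
At the end, for the whole second after the job is handed in: The three ledges lie level and at rest in one pile on the sheet, boards down, rails up, either order above the first; each rail opposite the one beneath (within 0.1 rad, sides flush within 10 mm), each free edge butting the rail beneath with a gap under 3.5 mm ((((z of ledge_b in the frame of ledge_a between 0.0175 and 0.0225 m and x of ledge_b in the frame of ledge_a between -0.0235 and -0.0175 m and y of ledge_b in the frame of ledge_a between -0.01 and 0.01 m and x of ledge_b_rail in the frame of ledge_a below -0.045 m and angle between the x axis of ledge_b and the x axis of ledge_a, either way round below 0.1 rad and angle between ledge_b's own z axis and vertical below 0.04 rad) and (z of ledge_c in the frame of ledge_b between 0.0175 and 0.0225 m and x of ledge_c in the frame of ledge_b between -0.0235 and -0.0175 m and y of ledge_c in the frame of ledge_b between -0.01 and 0.01 m and x of ledge_c_rail in the frame of ledge_b below -0.045 m and angle between the x axis of ledge_c and the x axis of ledge_b, either way round below 0.1 rad and angle between ledge_c's own z axis and vertical below 0.04 rad)) or ((z of ledge_c in the frame of ledge_a between 0.0175 and 0.0225 m and x of ledge_c in the frame of ledge_a between -0.0235 and -0.0175 m and y of ledge_c in the frame of ledge_a between -0.01 and 0.01 m and x of ledge_c_rail in the frame of ledge_a below -0.045 m and angle between the x axis of ledge_c and the x axis of ledge_a, either way round below 0.1 rad and angle between ledge_c's own z axis and vertical below 0.04 rad) and (z of ledge_b in the frame of ledge_c between 0.0175 and 0.0225 m and x of ledge_b in the frame of ledge_c between -0.0235 and -0.0175 m and y of ledge_b in the frame of ledge_c between -0.01 and 0.01 m and x of ledge_b_rail in the frame of ledge_c below -0.045 m and angle between the x axis of ledge_b and the x axis of ledge_c, either way round below 0.1 rad and angle between ledge_b's own z axis and vertical below 0.04 rad))) and angle between ledge_a's own z axis and vertical below 0.03 rad and linear speed of each of ledge_a, ledge_b, ledge_c below 0.01 m/s); the robot touches nothing.
It fails at once if the bottom ledge is shoved more than 25 mm from where it lay (distance of ledge_a from where it was at the start of the episode above 0.025 m).
It fails at once if the bowl, fork or mould is moved more than 20 mm (distance of any of bowl, fork, mould from where it was at the start of the episode above 0.02 m).
It fails at once if the carousel is turned by more than 0.25 rad (value of joint carousel above 0.25 rad or value of joint carousel below -0.25 rad).
It also fails if it takes over 72 s, if anything falls off the work surface, if the arm or the gripper's body presses on something with over 40 N, if the wrist force passes 120 N, or if a joint passes its speed limit or range.

## Working session

There is one attempt and no reset: what is moved stays moved. The work goes in short steps, Python scripts to look and compute and a tool call to move; the robot and the scene stay as the last step left them, time stands still between calls to the robot, and variables do not carry over. Pictures are saved under pics/ and viewed, about 8 in all and at most 12, crops included, and the job is handed in when it is done.

Besides the shell and the picture viewer there is one more tool, called after "Request:" by a JSON object that holds its "api" and its "payload". arm_command: Moves the arm, as the interface text tells. Its arguments: {"type":"object","properties":{"gripper":{"type":"array","items":{"type":"number"}},"slide":{"type":"array","items":{"type":"array","items":{"type":"number"}}},"turn":{"type":"array","items":{"type":"array","items":{"type":"number"}}},"force":{"type":"number"}},"required":["gripper","slide","turn"]}

```bash
mkdir -p pics; ls; python3 - <<'E'
from workcell import bot, vision
import cv2, numpy as np
np.set_printoptions(precision=4,suppress=True)
s=bot.observe(); print(s)
for n in ("side","top"):
    cv2.imwrite(f"pics/{n}0.png",vision.grab_frame(n)); m=vision.camera_model(n); print(m["mtx"],m["T"])
E
```

```text
pics
{'clock': 0.0, 'qpos': array([-1.4042,  0.522 , -0.0364,  1.6   ,  0.0212,  1.0211, -0.1128]), 'qd': array([ 0.0003, -0.0012,  0.0023,  0.001 ,  0.0001, -0.0015, -0.0001]), 'joint_efforts': array([ -0.0003, -92.7107,   1.9798, -36.9931,   0.0179,   0.0081,
         0.    ]), 'position': array([0.1466, 0.6072, 0.2307]), 'tool_rot': array([-3.1404,  0.0001,  2.9049]), 'force': array([0.1986, 0.9789, 0.0485]), 'moment': array([-0.0023,  0.0113,  0.0199]), 'grip_width': 0.08573610605038619}
[[484.9033   0.     254.2543]
 [  0.     484.9033 188.5425]
 [  0.       0.       1.    ]] [[ 0.98    0.1242 -0.1553  0.7657]
 [ 0.1987 -0.5806  0.7896 -1.1943]
 [ 0.0079 -0.8046 -0.5937  1.0747]
 [ 0.      0.      0.      1.    ]]
[[472.8015   0.     247.3743]
 [  0.     472.8015 191.1143]
 [  0.       0.       1.    ]] [[-0.0201 -0.9968  0.0769  0.4087]
 [-0.9998  0.0195 -0.0082  0.0587]
 [ 0.0067 -0.077  -0.997   1.7148]
 [ 0.      0.      0.      1.    ]]
```

View pics/side0.png

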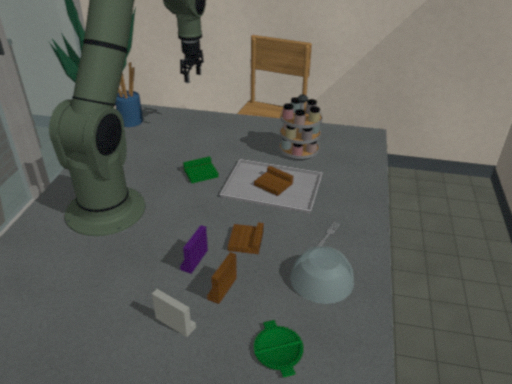

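View pics/top0.png

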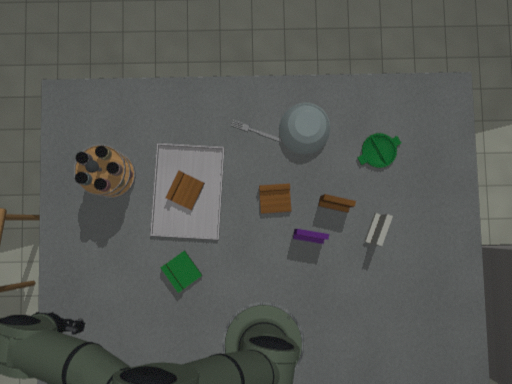

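The side view shows ledge_a on the sheet at (273,180), ledge_b flat at (245,238), and ledge_c standing at (222,278) with the purple look-alike in front of it. In the top view they are at (185,190), (275,198) and (337,204). I'll zoom in on these.

```bash
python3 - <<'E'
import cv2, numpy as np
t=cv2.imread("pics/top0.png"); s=cv2.imread("pics/side0.png")
def crop(im,u,v,w=26,k=7):
    c=cv2.resize(im[v-w:v+w,u-w:u+w],None,fx=k,fy=k,interpolation=cv2.INTER_NEAREST)
    return cv2.resize(c,(260,260),interpolation=cv2.INTER_NEAREST)
r=np.vstack([np.hstack([crop(t,*p) for p in((185,190),(275,198),(337,204))]),np.hstack([crop(s,*p) for p in((273,180),(245,238),(222,278))])])
cv2.imwrite("pics/crops.png",r)
for n,im,box in (("top",t,(150,160,360,230)),("side",s,(200,155,310,310))):
    h=cv2.cvtColor(im,cv2.COLOR_BGR2HSV); m=cv2.inRange(h,(5,120,40),(20,255,255))
    mm=np.zeros_like(m); x0,y0,x1,y1=box; mm[y0:y1,x0:x1]=m[y0:y1,x0:x1]
    k,l,st,c=cv2.connectedComponentsWithStats(mm)
    for i in range(1,k):
        if st[i,4]>40: print(n,st[i],c[i])
E
```

```text
top [166 171  38  38 821] [184.51035323 189.91961023]
top [259 184  32  29 823] [274.67193196 197.95504253]
top [319 195  36  17 385] [335.75584416 202.65974026]
side [255 167  38  28 642] [274.04049844 180.63395639]
side [228 223  35  31 837] [245.60812425 238.27001195]
side [207 252  29  51 809] [222.86279357 278.53770087]
```

View pics/crops.png

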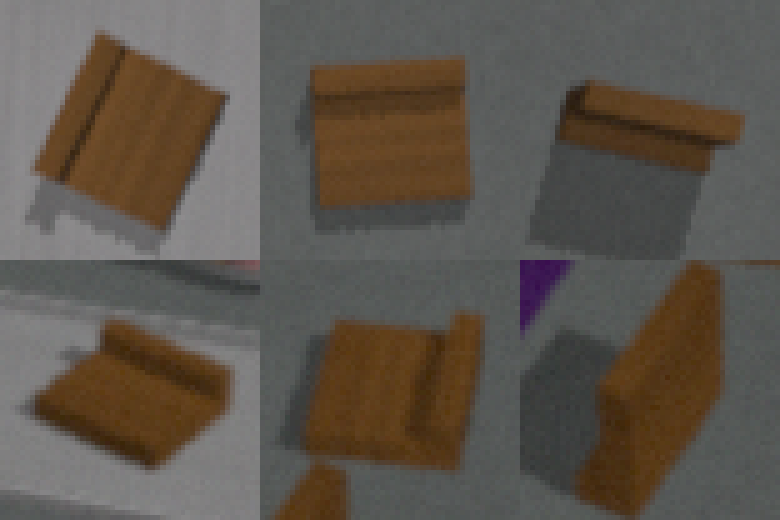

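The crops show these ledge headings:
- **A:** rail to the upper left in the top view, so its x yaw is about 66°.
- **B:** rail on the far side from the robot, yaw about 3°.
- **C:** rail side faces the robot and slightly left.

Next I'll turn the corners into world points, using both views.

```bash
cat > h.py <<'E'
from workcell import bot, vision
import cv2, numpy as np
np.set_printoptions(precision=4,suppress=True)
M={n:vision.camera_model(n) for n in("top","side")}
def ray(n,p):
    m=M[n]; d=m["T"][:3,:3]@np.linalg.solve(m["mtx"],[p[0],p[1],1.]); return m["T"][:3,3],d/np.linalg.norm(d)
def onz(n,p,z):
    o,d=ray(n,p); return o+d*(z-o[2])/d[2]
def tri(pt,ps):
    (o,d),(q,e)=ray("top",pt),ray("side",ps)
    s,t=np.linalg.lstsq(np.c_[d,-e],q-o,rcond=None)[0]
    a,b=o+s*d,q+t*e; return (a+b)/2,np.linalg.norm(a-b)
def proj(n,P):
    m=M[n]; c=np.linalg.inv(m["T"])@np.append(P,1); p=m["mtx"]@c[:3]; return p[:2]/p[2]
E
cat > m1.py <<'E'
from h import *
off={"topA":(159,164,0,0),"topB":(249,172,260,0),"topC":(311,178,520,0),"sideA":(247,154,0,260),"sideB":(219,212,260,260),"sideC":(196,252,520,260)}
def px(k,p): a=off[k]; return (a[0]+(p[0]-a[2])/5-.5,a[1]+(p[1]-a[3])/5-.5)
for k,t,s in (("A",(37,170),(106,320)),("A",(100,32),(232,367)),("B",(312,67),(484,316)),("B",(465,58),(463,437)),("C",(590,80),(722,268)),("C",(585,108),(690,262))):
    print(k,*tri(px("top"+k,t),px("side"+k,s)))
def L(k,lab,pts,z):
    P=[onz("top",px("top"+k,p),z) for p in pts]; d=P[1]-P[0]
    print(k,lab,P[0][:2],P[1][:2],"mid",(P[0]+P[1])[:2]/2,"len",np.linalg.norm(d),"ang",np.degrees(np.arctan2(d[1],d[0])))
L("A","railouter",((37,170),(100,32)),.041)
L("A","railinner",((62,182),(125,46)),.041)
L("A","free",((165,230),(228,97)),.023)
L("B","railouter",((312,67),(465,58)),.038)
L("B","railinner",((313,97),(465,87)),.038)
L("B","free",((320,207),(472,197)),.02)
L("C","topfar",((590,80),(743,115)),.1)
L("C","topnear",((583,110),(735,145)),.1)
E
python3 m1.py
```

```text
A [0.5188 0.3329 0.0444] 0.003632255377558707
A [0.619  0.2881 0.0453] 0.0024298737396561392
B [0.5604 0.0036 0.0391] 0.0022236680528932304
B [ 0.5665 -0.1058  0.0326] 0.004651561689429406
C [ 0.5209 -0.218   0.1031] 0.002481695221169113
C [ 0.5015 -0.2145  0.1006] 0.0017169160911566998
A railouter [0.5208 0.3339] [0.6183 0.2885] mid [0.5696 0.3112] len 0.1076355703477271 ang -24.987881439855308
A railinner [0.5119 0.3163] [0.608  0.2708] mid [0.5599 0.2935] len 0.10629656259904006 ang -25.357088298413373
A free [0.4772 0.2458] [0.5718 0.1995] mid [0.5245 0.2226] len 0.10533770476937823 ang -26.05270215285248
B railouter [0.5594 0.0033] [ 0.5637 -0.1059] mid [ 0.5616 -0.0513] len 0.10928433805480167 ang -87.73938875495465
B railinner [0.538  0.0031] [ 0.543  -0.1053] mid [ 0.5405 -0.0511] len 0.10851561802588476 ang -87.34903021680134
B free [ 0.4602 -0.0008] [ 0.4652 -0.1099] mid [ 0.4627 -0.0554] len 0.10928913575334802 ang -87.38046798452861
C topfar [ 0.5199 -0.2188] [ 0.4938 -0.323 ] mid [ 0.5068 -0.2709] len 0.1073548822441698 ang -104.06606358854037
C topnear [ 0.4994 -0.2134] [ 0.4733 -0.3167] mid [ 0.4864 -0.265 ] len 0.10657981043795736 ang -104.14044841965158
```

Sizes, headings and heights come out close to the given ones: 107–109 mm long, 99 mm deep, C about 101 mm tall. Estimated poses:
- **A:** centre (0.547, 0.267), yaw 64.5°.
- **B:** centre (0.512, -0.053), yaw 2.5°.
- **C:** far foot edge (0.507, -0.271), z axis yaw 166°.

I'll put C on A first, since that order needs smaller turns, and B on top.

```bash
cat > go.py <<'E'
import sys; from h import *
from scipy.spatial.transform import Rotation as R
# go.py x y z yaw [x y z yaw ...] -> slide(cm)/turn(deg) from the present pose
s=bot.observe(); p=s["position"]; r=R.from_euler("xyz",s["tool_rot"])
a=np.array(sys.argv[1:],float).reshape(-1,4)
for t in a:
    print("slide",np.round(r.inv().apply(t[:3]-p)*100,2),"turn",np.round((r.inv()*R.from_euler("xyz",[180,0,t[3]],degrees=True)).as_rotvec(degrees=True),1))
print("t",s["clock"],"p",p,"rpy",np.degrees(s["tool_rot"]),"F",s["force"],"w",s["grip_width"],"q",s["qpos"])
E
python3 go.py 0.36 0.40 .23 120 0.44 0.12 .23 76; python3 - <<'E'
from h import *
print(onz("top",(105,165),.25),onz("top",(310,236),.1))
E
```

```text
slide [-25.61 -15.14   0.1 ] turn [-0.1  0.  46.4]
slide [-39.95 -40.48   0.12] turn [-0.   0.  90.4]
t 0.1 p [0.1466 0.6073 0.2308] rpy [-179.9418    0.005   166.4322] F [-0.449  -0.0108 -0.7938] w 0.08518554889619678 q [-1.4042  0.522  -0.0363  1.6     0.0212  1.0211 -0.1128]
[0.6119 0.4883 0.25  ] [ 0.3759 -0.1647  0.1   ]
```

Request:
{"api": "arm_command", "payload": {"gripper": [0,0,0,0,0], "slide": [[-5,-3,0],[-10,-6,0],[-15,-9,0],[-20,-12,0],[-25.6,-15.1,0]], "turn": [[0,0,9],[0,0,18],[0,0,27],[0,0,36],[0,0,46]], "force": 40}}

```text
clock: 0.72
position: [0.3599, 0.4003, 0.2313]
tool_rot: [-3.142, -0.0, 2.097]
force: [0.6, 0.8, 0.1]
grip_width: 0.0001
```

```bash
python3 go.py 0.44 0.12 .23 76 .44 -.12 .2 76
```

```text
slide [-28.26  -7.15   0.13] turn [-0.  -0.  44.1]
slide [-49.02 -19.2    3.12] turn [-0.  -0.  44.1]
t 0.725 p [0.3599 0.4003 0.2313] rpy [-179.997    -0.0097  120.148 ] F [0.627  0.7615 0.065 ] w 8.151942884388615e-05 q [-1.1051  0.3904  0.2073  1.8382 -0.0986  0.9228 -0.3272]
```

Request:
{"api": "arm_command", "payload": {"gripper": [0,0,0,0,0], "slide": [[-5.6,-1.4,0],[-11.2,-2.8,0],[-17,-4.2,0],[-22.6,-5.7,0],[-28.3,-7.15,0]], "turn": [[0,0,9],[0,0,18],[0,0,27],[0,0,36],[0,0,44]]}}

```text
clock: 1.35
position: [0.4408, 0.1197, 0.2314]
tool_rot: [3.142, -0.0, 1.329]
force: [1.4, 0.9, 0.3]
grip_width: -0.0001
```

```bash
python3 go.py .44 -.13 .22 76 0.433 -0.252 .16 76
```

```text
slide [-24.27   5.9    1.13] turn [ 0.  -0.   0.2]
slide [-36.28   8.13   7.13] turn [ 0.  -0.   0.2]
t 1.35 p [0.4408 0.1197 0.2314] rpy [179.9958  -0.0161  76.1692] F [1.4389 0.893  0.2574] w -5.5491942057921276e-05 q [-0.7893  0.2785  0.4821  2.0427 -0.1696  0.8577 -0.453 ]
```

Request:
{"api": "arm_command", "payload": {"gripper": [0,0,0,0,0], "slide": [[-6,1.5,0],[-12.1,3,0],[-18.2,4.4,0],[-24.3,5.9,0],[-30.3,7.2,0]], "turn": [[0,0,0],[0,0,0],[0,0,0],[0,0,0],[0,0,0]]}}

```text
clock: 1.98
position: [0.4393, -0.1918, 0.2313]
tool_rot: [3.141, -0.0, 1.334]
force: [0.3, 0.3, -0.1]
grip_width: 0.0
```

```bash
python3 go.py .4395 -.253 .16 76 .4395 -.253 .08 76 
```

```text
slide [-5.95  1.45  7.13] turn [ 0.  -0.   0.5]
slide [-5.95  1.45 15.13] turn [ 0.  -0.   0.5]
t 1.975 p [ 0.4393 -0.1918  0.2313] rpy [179.988   -0.008   76.4607] F [ 0.2623  0.3189 -0.1132] w 2.9859795434561864e-07 q [-0.1768  0.3356  0.5898  1.994  -0.2403  0.8796  0.3054]
```

Request:
{"api": "arm_command", "payload": {"gripper": [0,0,0,0,0], "slide": [[-5.95,1.45,0],[-5.95,1.45,5],[-5.95,1.45,10],[-5.95,1.45,15],[-5.95,1.45,15]], "turn": [[0,0,0.5],[0,0,0.5],[0,0,0.5],[0,0,0.5],[0,0,0.5]]}}

```text
clock: 2.6
position: [0.4378, -0.2506, 0.0791]
tool_rot: [-3.136, -0.001, 1.325]
force: [-0.2, -0.0, 1.0]
grip_width: 0.0005
```

```bash
python3 - <<'E'
from h import *
a=vision.grab_frame("top")[150:270,270:400]; b=vision.grab_frame("side")[200:320,170:300]
cv2.imwrite("pics/pre.png",np.hstack([cv2.resize(x,None,fx=3,fy=3) for x in (a,b)]))
E
python3 go.py .52 -.272 .08 76
```

```text
slide [-0.02  8.27  0.24] turn [ 0.   0.  -0.1]
t 2.7 p [ 0.4398 -0.2516  0.0824] rpy [179.9927   0.0148  75.9022] F [-0.2225  0.2967  0.5693] w -6.301562718190661e-05 q [ 0.0859  0.6134  0.4332  2.0429 -0.4575  0.5784  0.5924]
```

View pics/pre.png

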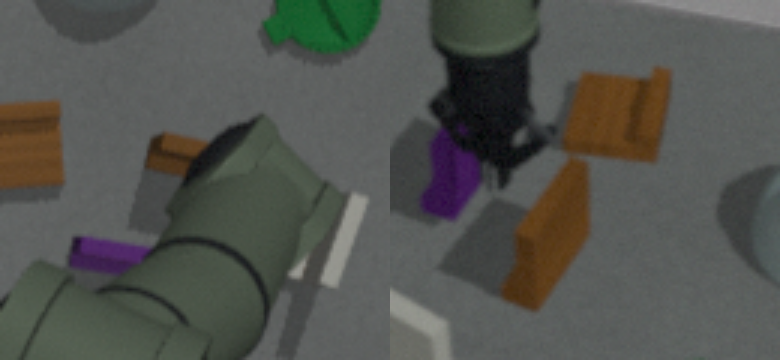

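The fingers stand between the purple look-alike and C, and nothing was touched. Now the tipping push.

Request:
{"api": "arm_command", "payload": {"gripper": [0,0,0,0,0], "slide": [[0,2,0],[0,3,0],[0,4,0],[0,5,0],[0,6,0]], "turn": [[0,0,0],[0,0,0],[0,0,0],[0,0,0],[0,0,0]]}}

```text
clock: 3.32
position: [0.4984, -0.2659, 0.0815]
tool_rot: [3.141, 0.0, 1.325]
force: [-0.8, -0.3, 0.9]
grip_width: -0.0004
```

Request:
{"api": "arm_command", "payload": {"gripper": [0,0,0,0,0], "slide": [[0,1,0],[0,2,0],[0,2.5,0],[0,2.5,0],[0,2.5,0]], "turn": [[0,0,0],[0,0,0],[0,0,0],[0,0,0],[0,0,0]]}}

```text
clock: 3.95
position: [0.5218, -0.2719, 0.0813]
tool_rot: [-3.141, 0.0, 1.325]
force: [-0.6, -0.4, 0.8]
grip_width: 0.0
```

```bash
python3 - <<'E'
from h import *
for n in("top","side"):
    im=vision.grab_frame(n); cv2.imwrite(f"pics/tip_{n}.png",im)
a=cv2.imread("pics/tip_top.png")[150:270,270:400]; b=im[200:320,170:300]
cv2.imwrite("pics/tip.png",np.hstack([cv2.resize(x,None,fx=3,fy=3) for x in (a,b)]))
E
python3 go.py .51 -.272 .17 76
```

```text
slide [-0.3  -1.15 -8.87] turn [-0.  -0.  -0.1]
t 4.05 p [ 0.5219 -0.2718  0.0813] rpy [-179.9905   -0.003    75.9188] F [-0.541   0.2647 -0.5986] w -0.0005005084101071272 q [ 0.0772  0.7147  0.4459  1.8296 -0.4542  0.7001  0.5353]
```

View pics/tip.png

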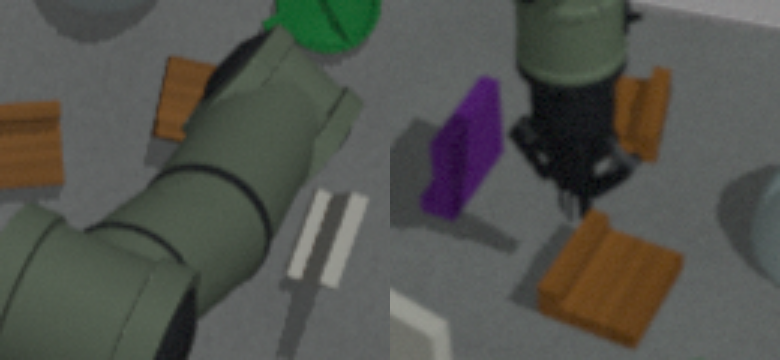

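C has fallen flat onto its board with the rail near the robot. I'll locate it from the visible corners in both views.

```bash
python3 - <<'E'
from h import *
S=lambda x,y:(170+(x-390)/3-.33,200+y/3-.33); T=lambda x,y:(270+x/3-.33,150+y/3-.33)
for n,p,z in (("rail outer y-",(539,289),.038),("rail outer y+",(594,212),.038),("free y+",(683,257),.02),("free y- ",(637,333),.02),("free y- bottom",(637,346),.0)):
    print(n,onz("side",S(*p),z))
print("top free y+",onz("top",T(168,58),.02),"top rail outer y+",onz("top",T(153,135),.03))
E
```

```text
rail outer y- [ 0.4996 -0.3267  0.038 ]
rail outer y+ [ 0.5273 -0.2214  0.038 ]
free y+ [ 0.6202 -0.2446  0.02  ]
free y-  [ 0.5955 -0.3435  0.02  ]
free y- bottom [ 0.5953 -0.3421  0.    ]
top free y+ [ 0.614  -0.2397  0.02  ] top rail outer y+ [ 0.5208 -0.217   0.03  ]
```

```bash
python3 go.py .520 -.2745 .05 76 .520 -.2745 .0225 76
```

```text
slide [-0.3  -0.12  3.13] turn [-0.  -0.  -0.1]
slide [-0.3  -0.11  5.88] turn [-0.  -0.  -0.1]
t 4.05 p [ 0.5219 -0.2718  0.0813] rpy [-179.9905   -0.003    75.9188] F [-0.541   0.2647 -0.5986] w -0.0005005084101071272 q [ 0.0772  0.7147  0.4459  1.8296 -0.4542  0.7001  0.5353]
```

Request:
{"api": "arm_command", "payload": {"gripper": [5.5,5.5,5.5,5.5,5.5], "slide": [[-0.3,-0.1,0],[-0.3,-0.1,0],[-0.3,-0.1,0],[-0.3,-0.1,2],[-0.3,-0.1,3.5]], "turn": [[0,0,0],[0,0,0],[0,0,0],[0,0,0],[0,0,0]]}}

```text
clock: 4.68
position: [0.5201, -0.2742, 0.0448]
tool_rot: [-3.141, -0.0, 1.325]
force: [-0.6, -0.3, -0.0]
grip_width: 0.0549
```

Request:
{"api": "arm_command", "payload": {"gripper": [5.5,5.5,5.5,5.5,5.5], "slide": [[0,0,0.8],[0,0,1.6],[0,0,2.1],[0,0,2.38],[0,0,2.38]], "turn": [[0,0,0],[0,0,0],[0,0,0],[0,0,0],[0,0,0]]}}

```text
clock: 5.3
position: [0.5205, -0.2745, 0.0225]
tool_rot: [3.141, 0.0, 1.325]
force: [0.9, 0.8, 0.3]
grip_width: 0.0552
```

Request:
{"api": "arm_command", "payload": {"gripper": [1,1,1,1,1], "slide": [[0,0,0],[0,0,0],[0,0,0],[0,0,0],[0,0,0]], "turn": [[0,0,0],[0,0,0],[0,0,0],[0,0,0],[0,0,0]], "force": 60}}

```text
clock: 5.92
position: [0.5206, -0.2746, 0.0229]
tool_rot: [3.141, -0.0, 1.325]
force: [-1.0, 0.5, 6.3]
grip_width: 0.0183
```

```bash
python3 go.py .520 -.2745 .15 76
```

```text
slide [ -0.01  -0.05 -12.71] turn [ 0.  -0.  -0.1]
t 5.925 p [ 0.5206 -0.2746  0.0229] rpy [179.9729  -0.0039  75.9317] F [-1.0352  0.5193  6.2949] w 0.01832874113525818 q [ 0.1237  0.8004  0.3843  1.8437 -0.5015  0.5943  0.579 ]
```

Request:
{"api": "arm_command", "payload": {"gripper": [1,1,1,1,1], "slide": [[0,0,-0.5],[0,0,-2.5],[0,0,-6],[0,0,-11],[0,0,-14.5]], "turn": [[0,0,0],[0,0,0],[0,0,0],[0,0,0],[0,0,0]]}}

```text
clock: 6.55
position: [0.5206, -0.2748, 0.1709]
tool_rot: [3.14, 0.0, 1.325]
force: [0.3, 0.2, -2.0]
grip_width: 0.0186
```

```bash
python3 - <<'E'
from h import *
for n in("top","side"):
    im=vision.grab_frame(n); cv2.imwrite(f"pics/held_{n}.png",im)
    if n=="side": cv2.imwrite("pics/held.png",cv2.resize(im[170:320,170:310],None,fx=5,fy=5)[:600,:])
E
python3 go.py 0.48 -.05 .19 115 .45 .15 .19 154.5
```

```text
slide [20.85 -9.53 -1.84] turn [  0.3   0.2 -39.1]
slide [ 39.52 -17.31  -1.9 ] turn [  0.3   0.3 -78.6]
t 6.65 p [ 0.5218 -0.2755  0.1723] rpy [179.6529   0.0355  75.9061] F [-0.8321 -0.7739 -1.8645] w 0.01836398713204597 q [ 0.0239  0.593   0.5307  1.7775 -0.3808  0.8682  0.4822]
```

View pics/held.png

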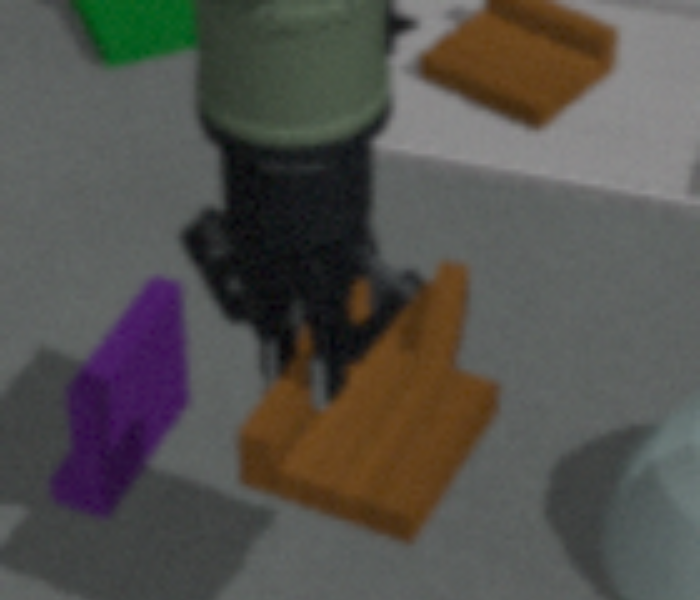

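```bash
python3 - <<'E'
from h import *
s=bot.observe(); p=s["position"]; y=np.radians(166)
X=np.array([np.cos(y),np.sin(y)]); Y=np.array([-X[1],X[0]])
S=lambda x,y:(170+x/5-.4,170+y/5-.4)
for n,q,dz in (("rail outer y+?",(243,432),.0155),("free far",(498,386),-.0025),("free near top",(412,520),-.0025),("free near bottom",(412,540),-.0225)):
    w=onz("side",S(*q),p[2]+dz)-p; print(n,"x",w[:2]@X+.04,"y",w[:2]@Y)
E
```

```text
rail outer y+? x 0.04881279184274836 y 0.05084857336184673
free far x -0.04857774370692345 y -0.05617408815008639
free near top x -0.04946289104570437 y 0.05301549617362162
free near bottom x -0.047362667471216806 y 0.048407688596522946
```

C is level in the jaws and centred to about 2 mm along its rail. Carrying it over to A.

```bash
python3 go.py 0.50 -.035 .18 115
```

```text
slide [22.8  -7.96 -0.83] turn [  0.3   0.2 -39.1]
t 6.65 p [ 0.5218 -0.2755  0.1723] rpy [179.6529   0.0355  75.9061] F [-0.8321 -0.7739 -1.8645] w 0.01836398713204597 q [ 0.0239  0.593   0.5307  1.7775 -0.3808  0.8682  0.4822]
```

Request:
{"api": "arm_command", "payload": {"gripper": [1,1,1,1,1], "slide": [[4,-1.4,-0.2],[8.5,-3,-0.4],[13.5,-4.7,-0.6],[18.5,-6.4,-0.8],[22.8,-8,-0.8]], "turn": [[0,0,-7],[0,0,-15],[0,0,-23],[0,0,-31],[0,0,-39]]}}

```text
clock: 7.28
position: [0.4978, -0.032, 0.176]
tool_rot: [3.141, 0.0, 2.011]
force: [0.9, 0.1, -1.5]
grip_width: 0.0183
```

```bash
python3 go.py 0.5195 .2047 .15 154.5
```

```text
slide [20.49 12.05  2.61] turn [  0.    0.  -39.3]
t 7.275 p [ 0.4978 -0.032   0.176 ] rpy [179.9736   0.0011 115.2255] F [ 0.9324  0.0865 -1.5   ] w 0.01831487469935327 q [-0.3335  0.4216  0.3646  1.9972 -0.214   0.7587  0.5982]
```

Request:
{"api": "arm_command", "payload": {"gripper": [1,1,1,1,1], "slide": [[4.5,2.5,0.5],[9.5,5.5,1],[14.5,8.5,1.8],[19,11.2,2.6],[20.5,12,2.6]], "turn": [[0,0,-8],[0,0,-16],[0,0,-24],[0,0,-32],[0,0,-39.2]]}}

```text
clock: 7.9
position: [0.5198, 0.2059, 0.149]
tool_rot: [-3.141, -0.001, 2.698]
force: [0.3, -1.1, -2.0]
grip_width: 0.0185
```

```bash
python3 - <<'E'
from h import *
im=vision.grab_frame("side"); cv2.imwrite("pics/pl_side.png",im)
cv2.imwrite("pics/pl.png",cv2.resize(im[110:220,215:335],None,fx=5,fy=5))
E
python3 go.py 0.5195 .2047 .065 154.5 0.5195 .2047 .0465 154.5
```

```text
slide [-0.05 -0.21  8.43] turn [ 0.  -0.   0.5]
slide [-0.05 -0.21 10.28] turn [ 0.  -0.   0.5]
t 7.95 p [0.52   0.2067 0.1493] rpy [179.974   -0.0454 154.9898] F [-0.7855  2.5763 -1.8178] w 0.018351867831511947 q [-0.5878  0.5274  0.1438  1.8568 -0.1057  0.7648  0.7474]
```

View pics/pl.png

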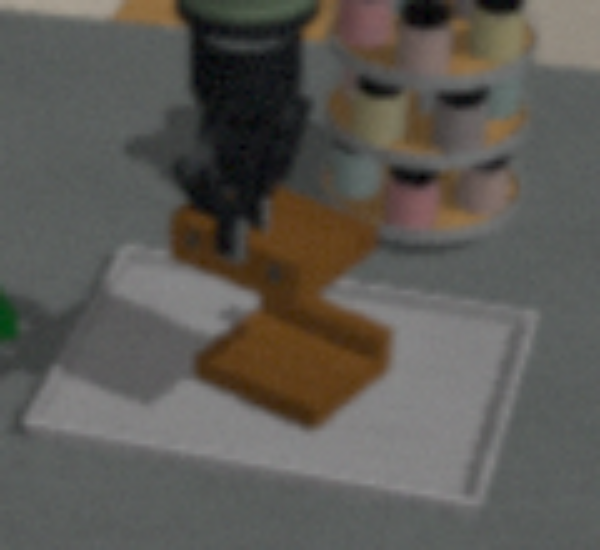

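C hangs above A with its rail on the opposite side and the edges parallel. Lowering it in two steps.

Request:
{"api": "arm_command", "payload": {"gripper": [1,1,1,1,1], "slide": [[0,-0.2,2.5],[0,-0.2,5.5],[0,-0.2,7.5],[0,-0.2,8.8],[0,-0.2,8.8]], "turn": [[0,0,0.5],[0,0,0.5],[0,0,0.5],[0,0,0.5],[0,0,0.5]]}}

```text
clock: 8.57
position: [0.5195, 0.2003, 0.0612]
tool_rot: [-3.141, -0.0, 2.681]
force: [-0.3, -1.4, -1.6]
grip_width: 0.0185
```

Request:
{"api": "arm_command", "payload": {"gripper": [1,1,1,1,1], "slide": [[0,0,0.5],[0,0,0.8],[0,0,1.1],[0,0,1.35],[0,0,1.35]], "turn": [[0,0,0],[0,0,0],[0,0,0],[0,0,0],[0,0,0]]}}

```text
clock: 9.2
position: [0.5198, 0.2007, 0.0479]
tool_rot: [-3.141, -0.0, 2.681]
force: [-0.5, 0.6, -1.9]
grip_width: 0.0188
```

```bash
python3 - <<'E'
from h import *
im=vision.grab_frame("side"); cv2.imwrite("pics/pl2_side.png",im)
a=cv2.resize(im[140:210,240:310],None,fx=7,fy=7)
cv2.imwrite("pics/pl2.png",a)
E
python3 go.py 0.5195 .2047 .0465 154.5
```

```text
slide [0.2  0.34 0.15] turn [-0.  -0.  -0.9]
t 9.25 p [0.5198 0.2007 0.048 ] rpy [-179.9937   -0.0025  153.6317] F [ 0.3726  0.2287 -2.4033] w 0.018704931198671174 q [-0.5562  0.6832  0.1139  1.9126 -0.1369  0.5533  0.7595]
```

View pics/pl2.png

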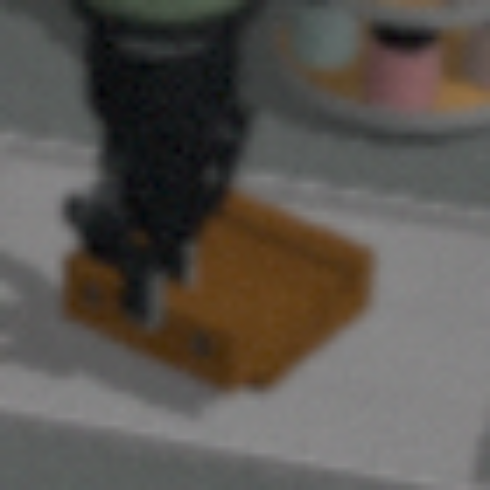

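Request:
{"api": "arm_command", "payload": {"gripper": [1,1,1,1,1], "slide": [[0.2,0.2,0.1],[0.2,0.35,0.15],[0.2,0.5,0.15],[0.2,0.65,0.15],[0.2,0.8,0.15]], "turn": [[0,0,-0.9],[0,0,-0.9],[0,0,-0.9],[0,0,-0.9],[0,0,-0.9]]}}

```text
clock: 9.88
position: [0.5216, 0.2089, 0.0465]
tool_rot: [3.142, 0.0, 2.697]
force: [0.3, 0.1, -1.7]
grip_width: 0.0188
```

Request:
{"api": "arm_command", "payload": {"gripper": [1,1,1,1,1], "slide": [[0,0.1,0],[0,0.2,0],[0,0.3,0],[0,0.3,0],[0,0.3,0]], "turn": [[0,0,0],[0,0,0],[0,0,0],[0,0,0],[0,0,0]]}}

```text
clock: 10.5
position: [0.5228, 0.2115, 0.0465]
tool_rot: [-3.141, -0.0, 2.697]
force: [-0.0, 0.1, -1.7]
grip_width: 0.0187
```

Request:
{"api": "arm_command", "payload": {"gripper": [1,1,1,1,1], "slide": [[0,0.1,0],[0,0.2,0],[0,0.3,0],[0,0.4,0],[0,0.4,0]], "turn": [[0,0,0],[0,0,0],[0,0,0],[0,0,0],[0,0,0]]}}

```text
clock: 11.12
position: [0.5246, 0.2152, 0.0465]
tool_rot: [3.142, 0.0, 2.697]
force: [-0.7, 0.3, -1.9]
grip_width: 0.0182
```

```bash
python3 - <<'E'
from h import *
im=vision.grab_frame("side"); cv2.imwrite("pics/pl3_side.png",im)
P=bot.observe()["position"]-[.547,.267,0]; print("TCP in A",P@[.4305,.9026,0],P@[-.9026,.4305,0])
# shift of A's outline: red-brown mask extreme right/bottom region before and after
for f in ("pl2_side","pl3_side"):
    h=cv2.cvtColor(cv2.imread(f"pics/{f}.png"),cv2.COLOR_BGR2HSV); m=cv2.inRange(h,(5,120,40),(20,255,255)); m[:165]=0; m[200:]=0; m[:,:240]=0; m[:,310:]=0
    print(f,cv2.boundingRect(m),[int(np.flatnonzero(m[r]).max()) for r in range(176,192,2)])
E
python3 go.py 0.5195 .2047 .0465 154.5
```

```text
TCP in A -0.0563671919742629 -0.0020800192932458874
pl2_side (250, 168, 43, 27) [292, 292, 291, 291, 290, 287, 285, 282]
pl3_side (251, 168, 42, 27) [292, 292, 292, 291, 290, 288, 285, 283]
slide [ 0.01 -1.17  0.  ] turn [0. 0. 0.]
t 11.175 p [0.5246 0.2152 0.0465] rpy [179.9929   0.0048 154.5336] F [-0.1357  0.296  -1.1501] w 0.01852799120872949 q [-0.5732  0.696   0.1122  1.8869 -0.1343  0.5657  0.7529]
```

Request:
{"api": "arm_command", "payload": {"gripper": [1,1,1,1,1], "slide": [[0,0.1,0],[0,0.2,0],[0,0.3,0],[0,0.4,0],[0,0.4,0]], "turn": [[0,0,0],[0,0,0],[0,0,0],[0,0,0],[0,0,0]]}}

```text
clock: 11.8
position: [0.5263, 0.2189, 0.0465]
tool_rot: [3.141, 0.0, 2.697]
force: [-0.6, -0.0, -2.1]
grip_width: 0.0183
```

```bash
python3 - <<'E'
from h import *
im=vision.grab_frame("side"); cv2.imwrite("pics/pl4_side.png",im)
P=bot.observe()["position"]-[.547,.267,0]; print("TCP in A",P@[.4305,.9026,0],P@[-.9026,.4305,0])
g=[cv2.cvtColor(cv2.imread(f"pics/{f}.png"),cv2.COLOR_BGR2GRAY).astype(np.float32)[166:190,284:300] for f in ("pl_side","pl2_side","pl3_side","pl4_side")]
w=cv2.createHanningWindow((16,24),cv2.CV_32F)
for x in g[1:]: print(cv2.phaseCorrelate(g[0],x,w))
a=np.array([.59,.3,.03]); print("px per 5mm along A x",proj("side",a+np.array([.00215,.0045,0]))-proj("side",a))
E
```

```text
TCP in A -0.052281131979354925 -0.0020417911250548504
((0.008697717104613645, 0.09931311560294631), 0.9393950377901396)
((0.5005636274977734, -0.37623140823933277), 0.754913362984856)
((1.5086497840004576, -0.8382188826166441), 0.915206595013539)
px per 5mm along A x [ 0.7407 -0.5986]
```

A's image moved by the same amount as the push, about 8 mm in all, so C butts A's rail. A has used 8 of its 25 mm. Setting C down and releasing.

Request:
{"api": "arm_command", "payload": {"gripper": [1,4,4,4,4], "slide": [[0,0,0.05],[0,0,0.05],[0,0,0.05],[0,0,-0.5],[0,0,-2]], "turn": [[0,0,0],[0,0,0],[0,0,0],[0,0,0],[0,0,0]]}}

```text
clock: 12.48
position: [0.526, 0.2186, 0.0669]
tool_rot: [-3.141, -0.001, 2.697]
force: [0.4, -0.6, -0.1]
grip_width: 0.04
```

Request:
{"api": "arm_command", "payload": {"gripper": [4,4,5.5,5.5,5.5], "slide": [[0,0,-4],[0,-3,-9],[0,-9,-9],[0,-15,-9],[0,-21,-9]], "turn": [[0,0,0],[0,0,5],[0,0,15],[0,0,25],[0,0,35]]}}

```text
clock: 13.1
position: [0.4352, 0.0278, 0.1576]
tool_rot: [3.14, -0.0, 2.081]
force: [1.2, -0.2, 0.0]
grip_width: 0.0547
```

```bash
python3 - <<'E'
from h import *
T=vision.grab_frame("top"); S=vision.grab_frame("side"); cv2.imwrite("pics/c_top.png",T); cv2.imwrite("pics/c_side.png",S)
k=lambda im,u,v:cv2.resize(im[v-27:v+27,u-27:u+27],(378,378))
cv2.imwrite("pics/c.png",np.hstack([k(T,183,190),k(S,272,178)]))
E
python3 go.py .552 -.052 .12 92.5
```

```text
slide [-12.43   6.68   3.76] turn [-0.   0.  26.4]
t 13.2 p [0.4335 0.0246 0.1576] rpy [-179.9771    0.0003  118.8816] F [-0.1521  1.4399 -0.1589] w 0.05521742608387526 q [-0.4694  0.3566  0.3433  2.1664 -0.1958  0.6475  0.5148]
```

View pics/c.png

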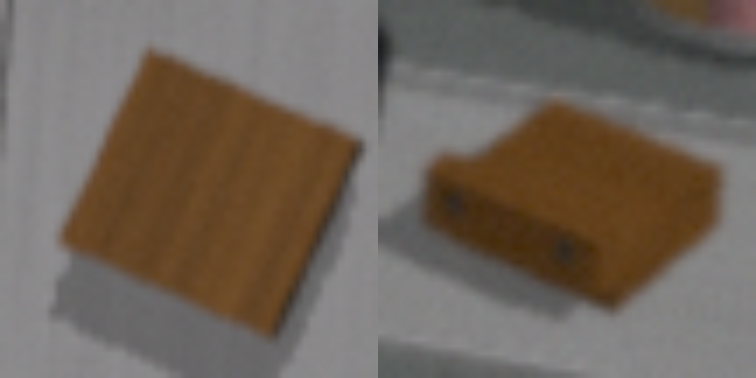

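C sits flush on A with no visible gap and its sides in line. I'll measure the pile and then fetch B.

```bash
python3 - <<'E'
from h import *
T=lambda x,y:(156+x/7-.43,163+y/7-.43)
a,b=onz("top",T(148,50),.041),onz("top",T(63,243),.041)
c,d=onz("top",T(361,143),.061),onz("top",T(275,334),.061)
ang=lambda v:np.degrees(np.arctan2(v[1],v[0]))
print(a,b,c,d,"edge yaws",ang(a-b)+90,ang(c-d)+90,"mids",(a+b)/2,(c+d)/2,"dist",np.linalg.norm(((a+b)-(c+d))[:2])/2, "dir",ang(a+b-c-d))
E
```

```text
[0.6191 0.2948 0.041 ] [0.5216 0.3386 0.041 ] [0.5676 0.1857 0.061 ] [0.4727 0.2299 0.061 ] edge yaws 65.79784822715715 65.03007185852107 mids [0.5704 0.3167 0.041 ] [0.5201 0.2078 0.061 ] dist 0.11996272247572977 dir 65.24129473444864
```

Request:
{"api": "arm_command", "payload": {"gripper": [5.5,5.5,5.5,5.5,5.5], "slide": [[-4,2.2,0],[-8,4.4,0],[-12.4,6.7,1],[-12.4,6.7,3.8],[-12.4,6.7,3.8]], "turn": [[0,0,9],[0,0,18],[0,0,26.4],[0,0,26.4],[0,0,26.4]]}}

```text
clock: 13.82
position: [0.5546, -0.0455, 0.1178]
tool_rot: [-3.139, -0.0, 1.626]
force: [-0.3, -1.0, 0.7]
grip_width: 0.055
```

```bash
python3 go.py .552 -.0515 .05 92.5 .552 -.0515 .0225 92.5
```

```text
slide [-0.59 -0.27  6.78] turn [-0.1 -0.   0.7]
slide [-0.59 -0.27  9.53] turn [-0.1 -0.   0.7]
t 13.825 p [ 0.5546 -0.0455  0.1178] rpy [-179.8553   -0.0223   93.1506] F [-0.3365 -1.0189  0.7286] w 0.054999264729209414 q [-0.318   0.608   0.4155  1.8937 -0.3592  0.7161  0.3611]
```

Outer edge to outer edge the pair measures 120.0 mm. Fully butted is 120, so C is snug. Now B.

Request:
{"api": "arm_command", "payload": {"gripper": [5.5,5.5,5.5,5.5,5.5], "slide": [[-0.2,-0.1,0],[-0.2,-0.1,0],[-0.2,-0.1,2],[-0.2,-0.1,4],[-0.2,-0.1,4]], "turn": [[0,0,0],[0,0,0],[0,0,0],[0,0,0],[0,0,0]]}}

```text
clock: 14.45
position: [0.5541, -0.0475, 0.0784]
tool_rot: [-3.141, -0.0, 1.626]
force: [0.0, -0.2, 0.9]
grip_width: 0.0552
```

```bash
python3 go.py .552 -.0515 .045 92.5 .552 -.0515 .0225 92.5
```

```text
slide [-0.39 -0.23  3.34] turn [-0.1 -0.   0.6]
slide [-0.39 -0.22  5.59] turn [-0.1 -0.   0.6]
t 14.45 p [ 0.5541 -0.0475  0.0784] rpy [-179.9428   -0.0146   93.149 ] F [ 0.0023 -0.1706  0.8627] w 0.05516708745169245 q [-0.2863  0.6662  0.3768  1.9142 -0.3938  0.6348  0.3934]
```

Request:
{"api": "arm_command", "payload": {"gripper": [5.5,5.5,5.5,5.5,5.5], "slide": [[-0.4,-0.2,1.5],[-0.4,-0.2,3],[-0.4,-0.2,4.5],[-0.4,-0.2,5.4],[-0.4,-0.2,5.58]], "turn": [[0,0,0.6],[0,0,0.6],[0,0,0.6],[0,0,0.6],[0,0,0.6]]}}

```text
clock: 15.08
position: [0.5524, -0.0519, 0.022]
tool_rot: [-3.141, 0.0, 1.615]
force: [-0.1, -0.2, -0.5]
grip_width: 0.0549
```

Request:
{"api": "arm_command", "payload": {"gripper": [1,1,1,1,1], "slide": [[0,0,0],[0,0,0],[0,0,0],[0,0,0],[0,0,0]], "turn": [[0,0,0],[0,0,0],[0,0,0],[0,0,0],[0,0,0]], "force": 60}}

```text
clock: 15.7
position: [0.553, -0.0519, 0.0234]
tool_rot: [3.141, -0.0, 1.615]
force: [-1.2, 0.1, 7.1]
grip_width: 0.0181
```

Request:
{"api": "arm_command", "payload": {"gripper": [1,1,1,1,1], "slide": [[0,0,-0.5],[0,0,-2.5],[0,0,-6],[0,0,-11],[0,0,-14.5]], "turn": [[0,0,0],[0,0,0],[0,0,0],[0,0,0],[0,0,0]]}}

```text
clock: 16.32
position: [0.553, -0.052, 0.1701]
tool_rot: [3.14, -0.0, 1.615]
force: [-0.1, 0.5, -2.3]
grip_width: 0.0184
```

```bash
python3 - <<'E'
from h import *
S=vision.grab_frame("side"); cv2.imwrite("pics/b_side.png",S)
c=proj("side",bot.observe()["position"]).astype(int); print(c)
cv2.imwrite("pics/b.png",cv2.resize(S[c[1]-30:c[1]+40,c[0]-50:c[0]+40],None,fx=7,fy=7)); print(c[0]-50,c[1]-30)
E
python3 go.py .52 .14 .19 125 .5704 .3175 .16 154.9
```

```text
[258 200]
208 170
slide [19.36 -2.59 -1.65] turn [  0.3   0.1 -32.5]
slide [36.88  3.2   1.39] turn [  0.3   0.2 -62.4]
t 16.375 p [ 0.5544 -0.0523  0.1737] rpy [179.67    -0.0076  92.4954] F [ 4.0205 -0.4989  4.4961] w 0.01847389435346221 q [-0.3486  0.5278  0.4714  1.8614 -0.3189  0.8211  0.3296]
```

View pics/b.png

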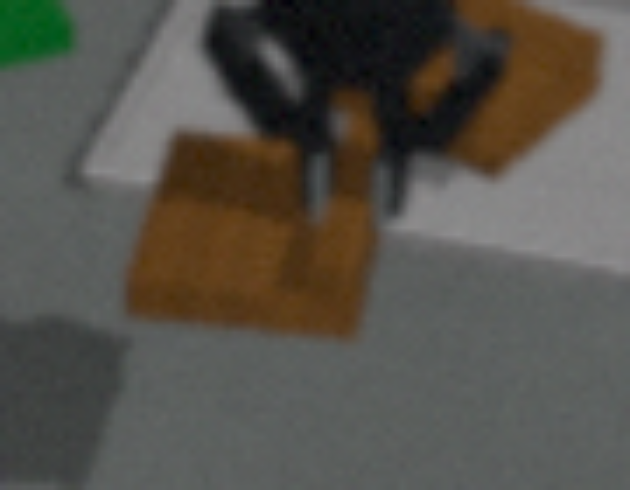

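B is held level. I'll check how far off-centre it sits in the grip.

```bash
python3 - <<'E'
from h import *
p=bot.observe()["position"]; y=np.radians(2.5); X=np.array([np.cos(y),np.sin(y)]); Y=np.array([-X[1],X[0]])
for n,q,dz in (("free y-",(132,286),-.0025),("free y- bot",(129,313),-.0228),("outer y- bot",(355,338),-.0228),("free y+",(177,132),-.0025)):
    w=onz("side",(208+q[0]/7-.43,170+q[1]/7-.43),p[2]+dz)-p; print(n,"x",w[:2]@X+.04,"y",w[:2]@Y)
E
python3 go.py .54 .14 .19 123
```

```text
free y- x -0.04652193920715978 y -0.06064409669181915
free y- bot x -0.04966655985152336 y -0.054329725786307397
outer y- bot x 0.04808764409587501 y -0.054823829387961126
free y+ x -0.04869411909912779 y 0.05007829198797821
slide [19.27 -0.59 -1.64] turn [  0.3   0.1 -30.5]
t 16.375 p [ 0.5544 -0.0523  0.1737] rpy [179.67    -0.0076  92.4954] F [ 4.0205 -0.4989  4.4961] w 0.01847389435346221 q [-0.3486  0.5278  0.4714  1.8614 -0.3189  0.8211  0.3296]
```

Request:
{"api": "arm_command", "payload": {"gripper": [1,1,1,1,1], "slide": [[4,-0.1,-0.5],[8,-0.2,-1],[12,-0.3,-1.6],[16,-0.5,-1.6],[19.3,-0.6,-1.6]], "turn": [[0,0,-6],[0,0,-12],[0,0,-18],[0,0,-24],[0,0,-30.5]]}}

```text
clock: 17.0
position: [0.5379, 0.1424, 0.1839]
tool_rot: [3.141, -0.0, 2.153]
force: [-0.3, -0.8, -2.1]
grip_width: 0.0182
```

```bash
python3 go.py .5686 .3183 .16 154.9
```

```text
slide [13.01 12.24  2.39] turn [  0.   -0.  -31.6]
t 17.0 p [0.5379 0.1424 0.1839] rpy [179.987   -0.0042 123.3422] F [-0.3141 -0.837  -2.0989] w 0.018246457266984442 q [-0.6027  0.4917  0.328   1.8442 -0.2061  0.8386  0.4095]
```

Request:
{"api": "arm_command", "payload": {"gripper": [1,1,1,1,1], "slide": [[3.2,3,0.5],[6.5,6,1],[9.7,9.2,1.6],[12.8,11.8,2.2],[12.8,11.8,2.2]], "turn": [[0,0,-8],[0,0,-16],[0,0,-24],[0,0,-31.6],[0,0,-31.6]]}}

```text
clock: 17.62
position: [0.5665, 0.3157, 0.1606]
tool_rot: [3.141, -0.001, 2.706]
force: [-0.2, -1.2, -1.8]
grip_width: 0.0186
```

Request:
{"api": "arm_command", "payload": {"gripper": [1,1], "slide": [[0,0,0],[0,0,0]], "turn": [[0,0,0],[0,0,0]]}}

```text
clock: 17.88
position: [0.5677, 0.3112, 0.162]
tool_rot: [-3.141, 0.0, 2.697]
force: [0.3, -0.7, -0.2]
grip_width: 0.0182
```

```bash
python3 go.py .5686 .3183 .085 154.9 .5686 .3183 .068 154.9; python3 - <<'E'
from h import *
p=bot.observe()["position"]-[.547,.267,0]; print(p@[.4305,.9026,0],p@[-.9026,.4305,0])
E
```

```text
slide [0.22 0.68 7.7 ] turn [-0.   0.  -0.4]
slide [0.23 0.68 9.4 ] turn [-0.   0.  -0.4]
t 17.875 p [0.5677 0.3112 0.162 ] rpy [-179.9862    0.0262  154.5458] F [ 0.2609 -0.6686 -0.2457] w 0.018242544508560294 q [-0.7007  0.6387  0.1656  1.6071 -0.1245  0.9061  0.6363]
0.04881024274126635 0.00036931786156786444
```

Request:
{"api": "arm_command", "payload": {"gripper": [1,1,1,1,1], "slide": [[0.2,0.7,1],[0.2,0.7,3],[0.2,0.7,5.5],[0.2,0.7,7.5],[0.2,0.7,7.9]], "turn": [[0,0,-0.4],[0,0,-0.4],[0,0,-0.4],[0,0,-0.4],[0,0,-0.4]]}}

```text
clock: 18.5
position: [0.5678, 0.3189, 0.0807]
tool_rot: [-3.139, -0.001, 2.706]
force: [-0.2, 0.2, -1.9]
grip_width: 0.0187
```

Request:
{"api": "arm_command", "payload": {"gripper": [1,1], "slide": [[0,0,0],[0,0,0]], "turn": [[0,0,0],[0,0,0]]}}

```text
clock: 18.75
position: [0.569, 0.3197, 0.0835]
tool_rot: [3.141, 0.001, 2.706]
force: [0.0, -0.7, -1.2]
grip_width: 0.0185
```

```bash
python3 go.py .5686 .3183 .0665 154.9; python3 - <<'E'
from h import *
S=vision.grab_frame("side"); cv2.imwrite("pics/b2_side.png",S)
cv2.imwrite("pics/b2.png",cv2.resize(S[140:210,240:310],None,fx=7,fy=7))
E
```

```text
slide [-0.02 -0.14  1.7 ] turn [0.1 0.  0.1]
t 18.75 p [0.569  0.3197 0.0835] rpy [179.9419   0.0374 155.0231] F [ 0.0112 -0.6603 -1.1717] w 0.018479236535812224 q [-0.6943  0.7442  0.1424  1.6378 -0.1388  0.7682  0.6457]
```

View pics/b2.png

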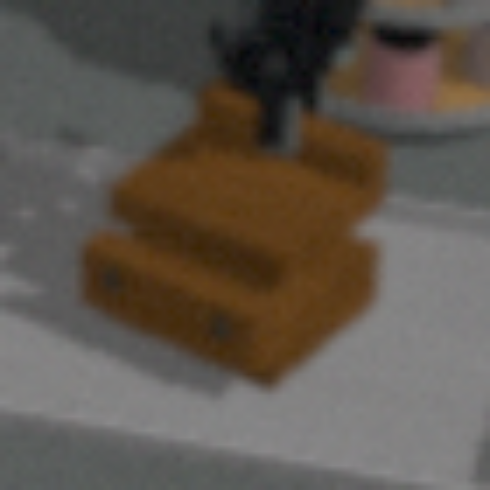

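B hovers above C, clear of C's rail. Lower it to about 1–2 mm above, then slide it back toward C's rail.

Request:
{"api": "arm_command", "payload": {"gripper": [1,1,1,1,1], "slide": [[0,0,0.5],[0,0,1],[0,0,1.4],[0,0,1.6],[0,0,1.6]], "turn": [[0,0,0],[0,0,0],[0,0,0],[0,0,0],[0,0,0]]}}

```text
clock: 19.42
position: [0.5685, 0.3195, 0.0666]
tool_rot: [-3.141, -0.0, 2.706]
force: [-0.7, -1.3, -2.2]
grip_width: 0.019
```

```bash
cat > r.py <<'E'
from h import *
s=bot.observe(); p=s["position"]-[.547,.267,0]; print("TCP in A0",p@[.4305,.9026,0],p@[-.9026,.4305,0],"z",p[2],"F",s["force"],"yaw",np.degrees(s["tool_rot"]))
E
python3 r.py
```

```text
TCP in A0 0.056651872744188064 0.003152720224915561 z 0.06662531489005077 F [-0.7068 -1.2864 -2.1702] yaw [-179.9935   -0.0016  155.0336]
```

Request:
{"api": "arm_command", "payload": {"gripper": [1,1,1,1,1], "slide": [[0,-0.3,0],[0,-0.6,0],[0,-0.8,0],[0,-1.0,0],[0,-1.0,0]], "turn": [[0,0,0.4],[0,0,0.4],[0,0,0.4],[0,0,0.4],[0,0,0.4]]}}

```text
clock: 20.05
position: [0.5643, 0.3103, 0.0668]
tool_rot: [3.142, 0.0, 2.699]
force: [-0.1, -0.3, -0.9]
grip_width: 0.0184
```

```bash
python3 r.py; python3 - <<'E'
from h import *
S=vision.grab_frame("side"); cv2.imwrite("pics/b3_side.png",S)
g=[cv2.cvtColor(cv2.imread(f"pics/{f}_side.png"),cv2.COLOR_BGR2GRAY).astype(np.float32)[172:198,248:284] for f in ("b2","b3")]
print(cv2.phaseCorrelate(g[0],g[1],cv2.createHanningWindow((36,26),cv2.CV_32F)))
E
```

```text
TCP in A0 0.04656048671286002 0.00302052475568401 z 0.06676493630561946 F [-0.0945 -0.3469 -0.9443] yaw [179.9987   0.0011 154.6242]
((-0.30689352771306844, 0.4899344552029259), 0.9370867195443361)
```

Contact is indicated: C's front face shifted by 1–3 mm. I'll set B down, release it, then press on C's outer rail face to close both joints.

Request:
{"api": "arm_command", "payload": {"gripper": [1,1,4,4,4], "slide": [[0,-0.1,0],[0,-0.1,0.05],[0,-0.1,0.05],[0,-0.1,0],[0,-0.1,-1]], "turn": [[0,0,0],[0,0,0],[0,0,0],[0,0,0],[0,0,0]]}}

```text
clock: 20.72
position: [0.5635, 0.3093, 0.0765]
tool_rot: [-3.14, -0.001, 2.699]
force: [-0.8, -0.4, -0.1]
grip_width: 0.0399
```

Request:
{"api": "arm_command", "payload": {"gripper": [4,4,2,0,0], "slide": [[0,0,-3],[0,0,-7],[0,-5,-7],[0,-10,-7],[0,-16,-7]], "turn": [[0,0,0],[0,0,0],[0,0,0],[0,0,0],[0,0,0]]}}

```text
clock: 21.35
position: [0.4948, 0.164, 0.1474]
tool_rot: [3.141, 0.001, 2.7]
force: [1.4, -0.3, 0.5]
grip_width: -0.0002
```

Request:
{"api": "arm_command", "payload": {"gripper": [0,0,0], "slide": [[0,-4,0],[0,-4,0],[0,-4,0]], "turn": [[0,0,0],[0,0,0],[0,0,0]]}}

```text
clock: 21.72
position: [0.4787, 0.1293, 0.1473]
tool_rot: [3.14, 0.001, 2.699]
force: [-0.8, 0.9, 0.0]
grip_width: 0.0001
```

```bash
python3 r.py; python3 - <<'E'
from h import *
T=vision.grab_frame("top"); S=vision.grab_frame("side"); cv2.imwrite("pics/d_top.png",T); cv2.imwrite("pics/d_side.png",S)
k=lambda im,u,v:cv2.resize(im[v-27:v+27,u-27:u+27],(378,378))
cv2.imwrite("pics/d.png",np.hstack([k(T,183,190),k(S,272,178)]))
E
python3 go.py .495 .152 .16 154.6 .495 .152 .036 154.6
```

```text
TCP in A0 -0.1536564301262242 0.002343795858289023 z 0.14733345064402337 F [-0.795   0.9356  0.0409] yaw [179.9372   0.038  154.6337]
slide [-0.53  2.71 -1.31] turn [0.  0.  0.1]
slide [-0.53  2.71 11.09] turn [0.  0.  0.1]
t 21.825 p [0.4786 0.1297 0.1469] rpy [179.9677   0.0162 154.6957] F [-0.3534 -0.16   -0.3212] w -0.000371750118308851 q [-0.5092  0.4451  0.1628  2.0214 -0.1112  0.6827  0.8535]
```

View pics/d.png

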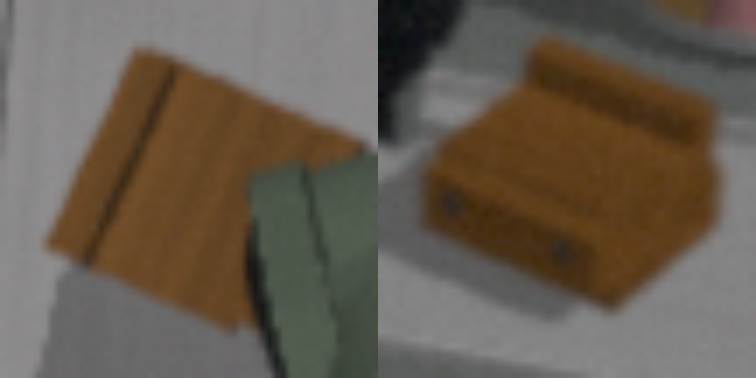

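The pile is formed and looks snug, with the sides in line. Now a gentle closing push on C's outer rail face at its middle.

Request:
{"api": "arm_command", "payload": {"gripper": [0,0,0,0,0], "slide": [[-0.2,2.5,0],[-0.2,4.5,3],[-0.2,4.5,7],[-0.2,4.5,10.6],[-0.2,4.5,10.8]], "turn": [[0,0,0],[0,0,0],[0,0,0],[0,0,0],[0,0,0]]}}

```text
clock: 22.45
position: [0.4981, 0.1688, 0.0368]
tool_rot: [-3.139, -0.003, 2.7]
force: [0.3, 1.0, 0.9]
grip_width: -0.0002
```

Request:
{"api": "arm_command", "payload": {"gripper": [0,0,0,0,0], "slide": [[0,0.8,0],[0,1.5,0],[0,2,0],[0,2.3,0],[0,2.5,0]], "turn": [[0,0,0],[0,0,0],[0,0,0],[0,0,0],[0,0,0]]}}

```text
clock: 23.08
position: [0.5101, 0.1914, 0.0389]
tool_rot: [3.141, 0.0, 2.699]
force: [-0.4, 0.9, -1.0]
grip_width: -0.0
```

```bash
python3 r.py; cat > sh.py <<'E'
from h import *
import sys
S=vision.grab_frame("side"); cv2.imwrite(f"pics/{sys.argv[1]}.png",S)
d=cv2.imread("pics/d_side.png")
for n,(v0,v1,u0,u1) in {"A/C right end":(170,194,280,300),"B rail":(150,172,266,298)}.items():
    g=[cv2.cvtColor(x,cv2.COLOR_BGR2GRAY).astype(np.float32)[v0:v1,u0:u1] for x in (d,S)]
    print(n,cv2.phaseCorrelate(g[0],g[1],cv2.createHanningWindow((u1-u0,v1-v0),cv2.CV_32F)))
E
python3 sh.py e1
```

```text
TCP in A0 -0.08415034833773488 0.0007271317740727834 z 0.03887355996072582 F [-0.4137  0.9327 -0.9749] yaw [179.9924   0.0095 154.6303]
A/C right end ((0.06495014436345059, 0.3120800116308402), 0.9373618088662624)
B rail ((0.0006289116162037089, -0.032640324116391284), 0.763090900455912)
```

Request:
{"api": "arm_command", "payload": {"gripper": [0,0,0,0,0], "slide": [[0,0.2,0],[0,0.4,0],[0,0.6,0],[0,0.8,0],[0,0.8,0]], "turn": [[0,0,0],[0,0,0],[0,0,0],[0,0,0],[0,0,0]]}}

```text
clock: 23.75
position: [0.5134, 0.1984, 0.0387]
tool_rot: [-3.141, -0.0, 2.699]
force: [-1.1, -1.1, 0.6]
grip_width: 0.0001
```

```bash
python3 r.py; python3 sh.py e2
```

```text
TCP in A0 -0.07637437695648684 0.0008015885085675905 z 0.038655996988022495 F [-1.0841 -1.0519  0.62  ] yaw [-179.9865   -0.0046  154.6312]
A/C right end ((0.06973215044272152, -0.3166105056320827), 0.9291058391332626)
B rail ((0.018713086693637138, 0.21121762160313118), 0.7410710031787554)
```

Request:
{"api": "arm_command", "payload": {"gripper": [0,0,0,0,0], "slide": [[0,0.15,0],[0,0.3,0],[0,0.45,0],[0,0.5,0],[0,0.5,0]], "turn": [[0,0,0],[0,0,0],[0,0,0],[0,0,0],[0,0,0]]}}

```text
clock: 24.42
position: [0.5156, 0.203, 0.0387]
tool_rot: [3.142, 0.0, 2.699]
force: [-1.0, -3.2, -0.3]
grip_width: 0.0002
```

```bash
python3 r.py; python3 sh.py e3
```

```text
TCP in A0 -0.0712447343377671 0.0008109663792969431 z 0.03866625233972126 F [-1.0481 -3.1873 -0.252 ] yaw [179.9953   0.0009 154.6325]
A/C right end ((0.4852780561969645, -0.08832789518205786), 1.0620607515176137)
B rail ((0.07755655770380976, -0.0373589431796173), 0.7696871894101301)
```

```bash
cat > lk.py <<'E'
from h import *
import sys
pts=np.float32([[267.4,156.7],[293,166.7],[293.6,181.7],[278.2,195],[252.2,174.6],[262,161]]).reshape(-1,1,2)
a=cv2.cvtColor(cv2.imread("pics/d_side.png"),cv2.COLOR_BGR2GRAY)
for f in sys.argv[1:]:
    b=cv2.cvtColor(cv2.imread(f"pics/{f}.png"),cv2.COLOR_BGR2GRAY)
    q,s,e=cv2.calcOpticalFlowPyrLK(a,b,pts,None,winSize=(9,9),maxLevel=1)
    print(f,(q-pts).reshape(-1,2).round(2).tolist())
E
python3 lk.py e1 e2 e3
```

```text
e1 [[-14.329999923706055, 7.690000057220459], [-0.029999999329447746, -0.009999999776482582], [-0.03999999910593033, 0.009999999776482582], [-0.009999999776482582, -0.019999999552965164], [-7.489999771118164, -64.29000091552734], [-14.199999809265137, 1.6200000047683716]]
e2 [[-13.270000457763672, 7.599999904632568], [0.20999999344348907, -0.05000000074505806], [-0.0, -0.05000000074505806], [0.009999999776482582, 0.0], [-5.699999809265137, -65.08999633789062], [-12.75, 1.850000023841858]]
e3 [[-12.510000228881836, 7.590000152587891], [1.100000023841858, -0.25], [0.7200000286102295, -0.5899999737739563], [0.6800000071525574, -0.6299999952316284], [-4.739999771118164, -66.3499984741211], [-11.779999732971191, 2.0399999618530273]]
```

Between e2 and e3 the whole pile moved together by about 5 mm, so C is tight on A. Retract and do the final measurement.

Request:
{"api": "arm_command", "payload": {"gripper": [0,0,0,0,0], "slide": [[0,-1,0],[0,-3,0],[0,-4,-6],[0,-8,-12],[0,-12,-14]], "turn": [[0,0,0],[0,0,0],[0,0,0],[0,0,0],[0,0,0]]}}

```text
clock: 25.1
position: [0.4638, 0.0931, 0.1808]
tool_rot: [3.14, 0.002, 2.699]
force: [0.8, -0.1, 0.2]
grip_width: 0.0002
```

Request:
{"api": "arm_command", "payload": {"gripper": [0,0,0,0,0], "slide": [[-4,-2,0],[-9,-4,0],[-14,-5,0],[-19,-5,0],[-24,-5,0]], "turn": [[0,0,0],[0,0,5],[0,0,10],[0,0,15],[0,0,20]]}}

```text
clock: 25.72
position: [0.6601, -0.0556, 0.1786]
tool_rot: [3.142, -0.0, 2.346]
force: [-0.4, -0.3, -0.7]
grip_width: 0.0
```

Request:
{"api": "arm_command", "payload": {"gripper": [0,0,0], "slide": [[0,0,0],[0,0,0],[0,0,0]], "turn": [[0,0,0],[0,0,0],[0,0,0]]}}

```text
clock: 26.1
position: [0.6588, -0.0532, 0.1789]
tool_rot: [3.141, -0.0, 2.35]
force: [-0.3, -0.1, 0.2]
grip_width: -0.0001
```

```bash
python3 go.py .4 0 .2 120|tail -1; python3 - <<'E'
from h import *
T=vision.grab_frame("top"); S=vision.grab_frame("side"); cv2.imwrite("pics/f_top.png",T); cv2.imwrite("pics/f_side.png",S)
k=lambda im,u,v:cv2.resize(im[v-27:v+27,u-27:u+27],(378,378),interpolation=cv2.INTER_CUBIC)
cv2.imwrite("pics/f.png",np.hstack([k(T,183,190),k(S,272,178)]))
E
python3 lk.py f_side
```

```text
t 26.1 p [ 0.6588 -0.0532  0.1789] rpy [179.987   -0.0245 134.6662] F [-0.2584 -0.0761  0.2037] w -0.0001258598206255516 q [-0.1901  0.6527  0.2876  1.5582 -0.2122  0.9616  0.9429]
f_side [[1.100000023841858, -0.17000000178813934], [20.579999923706055, 5.889999866485596], [20.639999389648438, -5.78000020980835], [15.09000015258789, 8.960000038146973], [1.3300000429153442, -1.340000033378601], [0.9399999976158142, -0.25999999046325684]]
```

The viewer's limit is reached, so I'll check numerically: edge lines fitted to the pile's outline in the top view.

```bash
cat > fin.py <<'E'
from h import *
import sys
def edges(f,zl,zr):
    im=cv2.resize(cv2.imread(f"pics/{f}.png")[160:222,150:222],None,fx=8,fy=8,interpolation=cv2.INTER_CUBIC)
    m=cv2.inRange(cv2.cvtColor(im,cv2.COLOR_BGR2HSV),(4,110,35),(22,255,255))
    c=max(cv2.findContours(m,cv2.RETR_EXTERNAL,cv2.CHAIN_APPROX_NONE)[0],key=cv2.contourArea)
    r=cv2.boxPoints(cv2.minAreaRect(c)); P=c[:,0,:].astype(np.float32); out=[]
    for i in range(4):
        a,b=r[i],r[(i+1)%4]; L=np.linalg.norm(b-a); t=(b-a)/L; n=np.array([-t[1],t[0]])
        s=(P-a)@t; q=P[(abs((P-a)@n)<14)&(s>.2*L)&(s<.8*L)]
        vx,vy,x,y=cv2.fitLine(q,cv2.DIST_HUBER,0,.01,.01).ravel(); out.append((np.array([x,y]),np.array([vx,vy]),((a+b)/2)))
    out.sort(key=lambda e:e[2][0]); # leftmost = +A x side, rightmost = -A x side
    W=lambda p,z:onz("top",(150+(p[0]+.5)/8-.5,160+(p[1]+.5)/8-.5),z)
    l,rr=out[0],out[-1]
    for nm,e,z in(("+x edge",l,zl),("-x edge",rr,zr)):
        d=W(e[0]+e[1]*50,z)-W(e[0],z); print(f,nm,"yaw",(np.degrees(np.arctan2(d[1],d[0]))+90)%180)
    u=np.radians(64.9); X=np.array([np.cos(u),np.sin(u)]); Y=np.array([-X[1],X[0]])
    A,B=W(l[2],zl)[:2],W(rr[2],zr)[:2]; pl,pr=W(l[0],zl)[:2],W(rr[0],zr)[:2]
    print("  +x at",pl@X,"-x at",pr@X,"span",(pl-pr)@X,"box mid lateral",A@Y,B@Y,"n",cv2.contourArea(c)/64)
edges("c_top",.041,.061); edges("f_top",.081,.061)
E
python3 fin.py
```

```text
c_top +x edge yaw 65.09925053567326
c_top -x edge yaw 64.62607301488806
  +x at 0.5287340480685179 -x at 0.4097394222502346 span 0.11899462581828328 box mid lateral -0.38291176625548495 -0.38174506941584235 n 976.03125
f_top +x edge yaw 64.62937478737912
f_top -x edge yaw 64.10078889600243
  +x at 0.53371735415454 -x at 0.41454694785329427 span 0.1191704063012457 box mid lateral -0.3798575365464805 -0.3789881704272206 n 1080.3515625
```

```bash
python3 - <<'E'
from workcell import bot, job_done
s=bot.observe(); print(s["clock"],s["force"]); job_done()
E
```

```text
26.2 [-0.76955043  0.59331934 -0.56037384]
the job is handed in; nothing more can be done
```

I tipped ledge_c onto its board, laid it on ledge_a with its rail at the opposite end, and slid it up against A's rail. I then put ledge_b on top, turned the other way, against C's rail. A last gentle push on C's rail closed the pile up, and I handed the job in at 26 s with the arm clear of everything. The job gives no verdict.

**Last checks**
- **B on C:** outer edge to outer edge they measured 119.2 mm in the final top view. The same method gave 119.0 mm for C on A, where 120 is fully butted. Edge headings agree within about 0.5° and the sides within about 1 mm.
- **C on A:** A's rail end and C's front moved by the same amount in the last push, so there is no gap beyond about 1 mm.
- **Movement of A:** about 11–13 mm from where it lay, against the 25 mm limit. It came from pushing the ledges snug.

**Limits and disagreements**
- The two cameras disagreed by up to 6 mm on where C lay after it was tipped, so I used a value between them.
- After the last push I had used all 12 pictures, so the final state was checked only by numbers. The arm also hid part of the pile in the last side view.
- I never measured how level the ledges lie; they looked level in the last picture I viewed, taken before the last push.
- The bowl, fork, mould and carousel were not touched as far as I know, but I did not re-measure them at the end.

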